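# Seat a row of D cells in a battery holder and shut the keeper

### The job

Push the row of three D cells gently along the black battery holder as one train, touching only the rear cell, until the front cell is fully home against the end stop. Then push the yellow keeper all the way shut behind the row. Use the fingertips only: pinch and lift nothing, and leave the other things on the bench where they are.

Things in the scene. Friction and masses are not known exactly. Their poses are not given: they have to be found in the camera images.
- holder: Black plastic battery holder fixed to the bench: a channel 330 mm long, 47 mm wide outside. Origin on the bench under the channel's middle; x runs along it to the end stop, z up. Channel floor 5 mm above the bench; side walls 6 mm thick, 35 mm apart, tops 17 mm above the bench. The -x end is open. On the -y side a bracket 17 mm high (x -68 to -18 mm, y to -93.5 mm) carries the keeper.
- end_stop (a point): Centre of the inner face of the holder's end stop, on the cells' axis: holder x = +150 mm, 21.5 mm above the bench. The stop is an upright black plate 15 mm thick, 45 mm high, with a brass contact on this face.
- cell_front: Blue and copper D cell lying in the channel, nearest the end stop. 33 mm across, 61.5 mm long, origin at its middle on its axis (21.5 mm above the bench), x along it to its end button (2 mm long, 11 mm across, included), facing the stop. 0.14 kg. The three touch; the row starts 60 to 95 mm short of the stop. Home at holder x = +119 mm.
- cell_mid: Blue and copper D cell lying in the channel, in the middle. 33 mm across, 61.5 mm long, origin at its middle on its axis (21.5 mm above the bench), x along it to its end button (2 mm long, 11 mm across, included), facing the stop. 0.14 kg. The three touch; the row starts 60 to 95 mm short of the stop. Home at holder x = +58 mm.
- cell_rear: Blue and copper D cell lying in the channel, farthest from the end stop; its free end face is the one to push. 33 mm across, 61.5 mm long, origin at its middle on its axis (21.5 mm above the bench), x along it to its end button (2 mm long, 11 mm across, included), facing the stop. 0.14 kg. The three touch; the row starts 60 to 95 mm short of the stop. Home at holder x = -4 mm.
- keeper (a joint): Travel of the yellow keeper along the holder's +y, m: 0 open, 0.05 fully shut; starts within 0.008 of open. Stays where left; about 1.5 N moves it. Its blade, 6 mm thick at holder x = -43 mm, 18 to 35 mm above the bench, slides over the wall and across the channel, 5 mm clear of the rear cell when the row is home; otherwise it cannot shut.
- keeper_tab (a point): Centre of the outer (-y) face of the keeper's upright tab, 40 mm above the bench, moving with the keeper; tab 24 mm along holder x, 8 mm thick, 18 to 52 mm above the bench. At holder x = -43 mm, y = -80 mm when open, -30 mm when shut. Push this face towards the channel (holder +y).
- spare_cell: Bystander, leave alone: a spare D cell standing upright, 33 mm across, 61.5 mm tall; origin on the bench beneath it.
- tin: Bystander, leave alone: small flip-top tin, red lid, 64 x 44 x 22 mm; origin on the bench beneath it.
- board: Bystander, leave alone: green circuit board, 95 x 62 mm, up to 16 mm tall; origin on the bench beneath it.
- probe: Bystander, leave alone: stainless steel probe lying down, about 150 mm long, 10 mm thick; origin on the bench beneath it.
- jar: Bystander, leave alone: glass jar of screws, 62 mm across, 76 mm tall; origin on the bench beneath it.
- screwdriver: Bystander, leave alone: screwdriver lying down, 170 mm long; origin on the bench beneath it.

How it is judged:
By the outcome, as a careful person would: the job done as asked, in the order asked, and still so for the second after the job is handed in, with the robot touching nothing.
It also fails if it takes over 48 s, if anything falls off the work surface, if the arm or the gripper's body presses on something with over 40 N, if the wrist force passes 120 N, or if a joint passes its speed limit or range.

### The arm

A 7-joint arm with a two-finger parallel gripper is mounted at the origin on the work surface. World frame = base frame: x ahead of the robot, y to its left, z up, the work surface at z = 0. Lengths are in m, angles in rad, forces in N, time in s.
With the tool pointing down it reaches from about 0.4 to 0.85 m from the base axis. Payload 10.4 kg.
Tool frame: the origin (TCP) lies at the very end of the fingers, on their centre line; the grasp point (between the pads) lies 19 mm behind it; x points along the fingers, y is the direction in which the jaws open and shut, and the axes are right-handed (so a half turn about x gives the same grasp; the last joint's range is limited). The gripper opens to 85 mm and grips with 20 to 120 N. Pads are 22 mm wide; open, the fingers measure 114 mm over their backs; the gripper's body (76 mm by 85 mm) begins 54 mm behind the grasp point. The pads swing forward as they close: fully open they stand 13 mm farther back than shut.
Start: joints at [-0.023, 0.332, -0.065, 1.46, 0.022, 1.35, -0.088], TCP at [0.625, 0, 0.196] pointing down, gripper open.
Joint ranges: [-2.6, 2.6], [-0.5, 2.12], [-1.47, 1.34], [0.16, 2.42], [-1.27, 4.41], [0.06, 2.06], [-2.6, 2.6]. Speed limits (rad/s): [2.22, 2.22, 2.79, 2.79, 3.14, 3.14, 3.14].

### API

Orientations are given as a 3x3 rotation matrix whose columns are the frame's x, y, z axes.
In Python, from cell import ctrl gives the robot as it stands.
- The arm moves only by the tool play_rows, never from a script. Its argument "commands" is a list of rows, each an object of numbers: "grip": the finger opening in mm, from 0 to 85.4; "dx", "dy", "dz": the shift along the world's x, y, z as a fraction of full scale; "yaw": the turn about the world's z as a fraction of full scale. A call has 1 to 12 rows; each row is the pose to reach, as a shift and turn from the pose commanded when the call began; what a row does not reach only later rows make up. Full scale, the value 1, is 0.75 m for a shift and 0.5 rad for a turn. A row lasts 1/10 s, in which the tool goes at most 50 mm and 8.59 degrees, less where a joint would pass 70% of its speed; a pose out of reach is approached as far as the arm can. A call with a number of a shift or a turn outside -1 to 1 is refused whole. A call with a gripper value outside its range is refused whole. The fingers move at their own pace and stop on an object; the grip force is fixed at half the most. Time passes only in rows, so rows that repeat a pose let the fingers close. It gives the time, the measured TCP pose, the force and the opening at its end, in the units of the state.
- ctrl.observe(): the state, without advancing time (a new reading comes with each control period).
- ctrl.grab_frame(name): name is "scene" or "side" or "wrist"; returns the picture (400x640x3 uint8, red, green, blue); there is no depth.
- ctrl.camera_params(name): a dict with "intrinsics" (3x3 intrinsics, pixels), "origin" and "rotation" of the camera in the world. Camera axes: x right, y up, looking along -z (the intrinsics and any distortion apply to the point x, -y, -z); pixel columns grow to the right and rows downward; lengths in m; the calibration is good to about 2 mm. A picture is of the moment at which its call begins: read the wrist's pose just before it. camera_params takes no time and is no camera call; for the wrist camera it gives the pose at the moment of the call.
- ctrl.close_job(): hands the job in, once; it reports no verdict.
The state is a dict: "time_s": time; "joint_pos": joint angles; "joint_velocities": joint speeds; "joint_torque": joint torques, N m; "tcp_pos": TCP position; "orientation": TCP orientation; "contact_force": force on the tool from outside, world axes, zero at the start; "moment": the same for the moment, N m; "grip_width": finger opening in m.
Only numpy, scipy, OpenCV 4.12 (cv2) and the standard library are available. Lean on these libraries where they do the work, as an engineer would, in place of code of your own. Each camera call takes 0.05 s, during which the arm holds its last target.

## Working session

There is one attempt and no reset: what is moved stays moved. The work goes in short steps, Python scripts to look and compute and a tool call to move; the robot and the scene stay as the last step left them, time stands still between calls to the robot, and variables do not carry over. Pictures are saved under pics/ and viewed, and the job is handed in when it is done.

Besides the shell and the picture viewer there is one more tool, called by a JSON object that holds its "method" and its "body". play_rows: Moves the arm, as the interface text tells. Shift numbers are shares of 0.75 m and turn numbers shares of 0.5 rad, none past 1 either way. Its arguments: {"type":"object","properties":{"commands":{"type":"array"}},"required":["commands"]}

```bash
mkdir -p pics; ls; python3 - <<'E'
from cell import ctrl
import cv2
for n in ["scene","side","wrist"]:
    p=ctrl.camera_params(n); im=ctrl.grab_frame(n)
    cv2.imwrite(f"pics/{n}0.png",im[:,:,::-1]); print(n,p)
print(ctrl.observe())
E
```

```text
pics
scene {'intrinsics': array([[406.61411338,   0.        , 317.20033506],
       [  0.        , 406.61411338, 202.08275313],
       [  0.        ,   0.        ,   1.        ]]), 'origin': array([1.12115626, 0.0167089 , 0.53219426]), 'rotation': array([[ 0.04962713, -0.67190129,  0.73897619],
       [ 0.99875981,  0.03634824, -0.03402431],
       [-0.0039995 ,  0.73974825,  0.67287186]])}
side {'intrinsics': array([[367.98540892,   0.        , 320.32363828],
       [  0.        , 367.98540892, 192.85484638],
       [  0.        ,   0.        ,   1.        ]]), 'origin': array([0.13524321, 0.49866024, 0.4841473 ]), 'rotation': array([[-0.70845699,  0.40182958, -0.58019108],
       [-0.70569024, -0.39228216,  0.59001356],
       [ 0.00948629,  0.82743441,  0.56148224]])}
wrist {'intrinsics': array([[312.65396577,   0.        , 323.25608923],
       [  0.        , 312.65396577, 197.74750278],
       [  0.        ,   0.        ,   1.        ]]), 'origin': array([0.62513241, 0.07635678, 0.37340185]), 'rotation': array([[ 9.99997803e-01,  3.76744081e-04,  2.06211209e-03],
       [-9.7266
[... 247 characters left out ...]
int_velocities': array([-0.00120512, -0.00067976, -0.0001833 , -0.00228355,  0.00057944,
       -0.00132986,  0.0010428 ]), 'joint_torque': array([ 1.13752249e-03, -6.25829744e+01,  4.95374459e-02, -3.91853535e+01,
        1.63436425e-02,  7.44175835e-03, -2.63868424e-05]), 'tcp_pos': array([ 6.24681913e-01, -1.34581869e-05,  1.94917230e-01]), 'orientation': array([[-1.05947517e-03,  9.99999438e-01,  3.41374698e-05],
       [-7.34621861e-05,  3.40596574e-05, -9.99999997e-01],
       [-9.99999436e-01, -1.05947768e-03,  7.34260594e-05]]), 'contact_force': array([ 0.64035866, -0.46056331,  0.38474697]), 'moment': array([-0.02101267,  0.0247854 ,  0.00195543]), 'grip_width': 0.08556786445346982}
```

View pics/scene0.png

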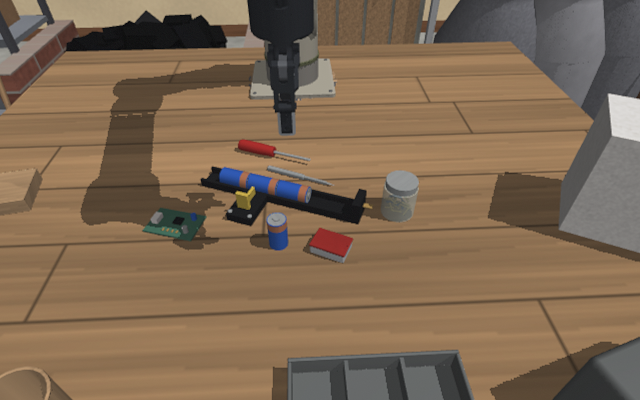

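View pics/side0.png

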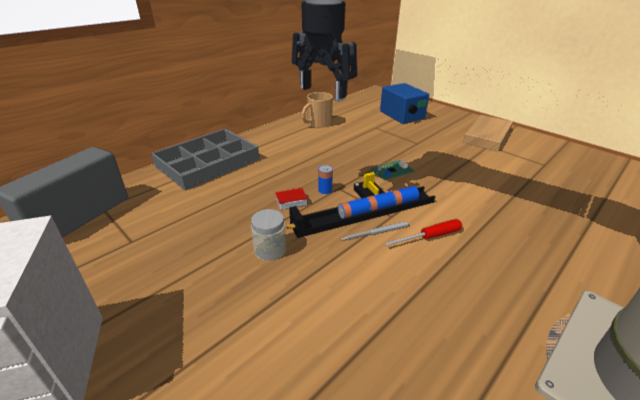

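View pics/wrist0.png

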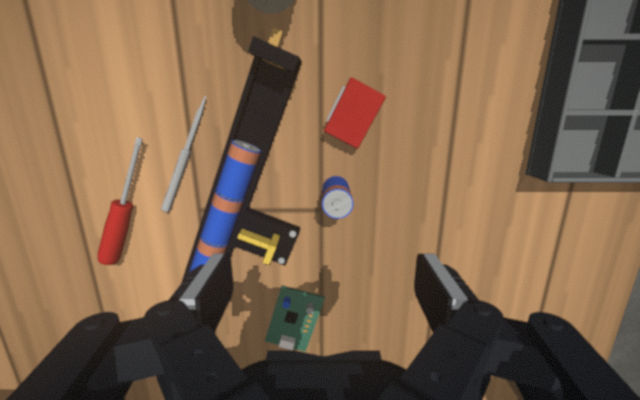

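```bash
python3 - <<'E'
import cv2
a=cv2.imread("pics/wrist0.png")[20:300,170:400]; cv2.imwrite("pics/w0c.png",cv2.resize(a,None,fx=2.1,fy=2.1,interpolation=cv2.INTER_CUBIC))
a=cv2.imread("pics/scene0.png")[135:260,190:420]; cv2.imwrite("pics/s0c.png",cv2.resize(a,None,fx=3.4,fy=3.4,interpolation=cv2.INTER_CUBIC))
a=cv2.imread("pics/side0.png")[150:260,250:450]; cv2.imwrite("pics/d0c.png",cv2.resize(a,None,fx=4,fy=4,interpolation=cv2.INTER_CUBIC))
E
```

```text
(no output)
```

View pics/w0c.png

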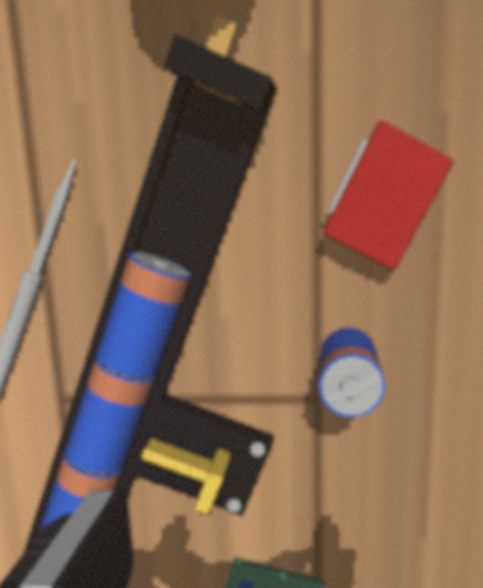

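View pics/s0c.png

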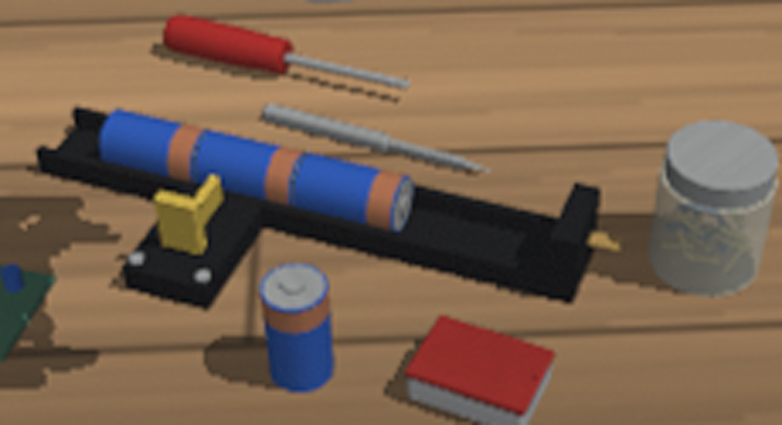

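View pics/d0c.png

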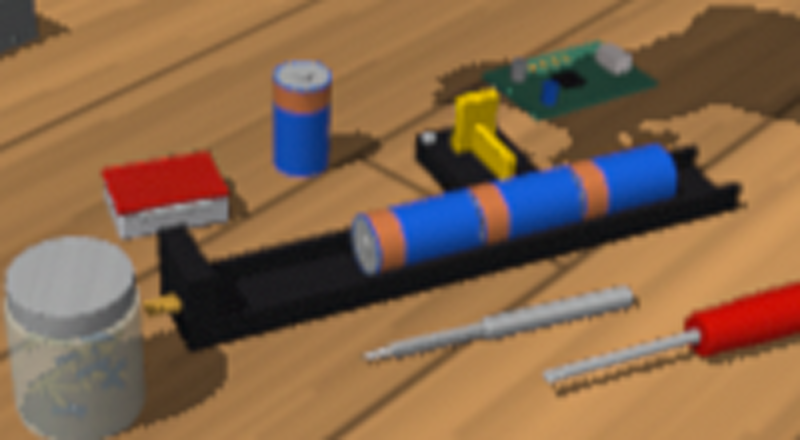

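```bash
cat > h.py <<'E'
import numpy as np, pickle
from scipy.optimize import least_squares
def proj(P,p):
    q=np.array(P["rotation"]).T@(np.asarray(p)-P["origin"]); q=np.array([q[0],-q[1],-q[2]]); u=P["intrinsics"]@q; return u[:2]/u[2]
def ray(P,uv,z):
    d=np.linalg.inv(P["intrinsics"])@[uv[0],uv[1],1]; d=P["rotation"]@[d[0],-d[1],-d[2]]
    return P["origin"]+d*(z-P["origin"][2])/d[2]
def h2w(s,p):
    c,n=np.cos(s[2]),np.sin(s[2]); return np.array([s[0]+c*p[0]-n*p[1],s[1]+n*p[0]+c*p[1],p[2]])
def w2h(s,p):
    c,n=np.cos(s[2]),np.sin(s[2]); d=np.array(p[:2])-s[:2]; return np.array([c*d[0]+n*d[1],-n*d[0]+c*d[1]])
E
python3 - <<'E'
from h import *
from cell import ctrl
C={n:ctrl.camera_params(n) for n in ["scene","side","wrist"]}
W=lambda x,y:(170+x/2.1,20+y/2.1); S=lambda x,y:(190+x/3.4,135+y/3.4); D=lambda x,y:(250+x/4,150+y/4)
m=1e-3
obs=[("wrist",W(272,436),(-18,-93.5,17)),("wrist",W(243,515),(-68,-93.5,17)),("wrist",W(177,37),(165,23.5,45)),("wrist",W(275,80),(165,-23.5,45)),
("scene",S(127,260),(-68,-93.5,17)),("scene",S(207,290),(-18,-93.5,17)),("scene",S(600,187),(165,23.5,45)),("scene",S(40,152),(-165,-23.5,17)),("scene",S(77,110),(-165,23.5,17)),
("side",D(740,187),(-165,23.5,17)),("side",D(692,150),(-165,-23.5,17))]
f=lambda s:np.concatenate([proj(C[n],h2w(s,np.array(p)*m))-uv for n,uv,p in obs])
r=least_squares(f,[.55,.1,1.25],loss="soft_l1"); s=r.x; print(s,np.degrees(s[2])); print(f(s).reshape(-1,2).round(1))
np.save("s.npy",s)
for n,uv in [("wrist",W(160,264)),("scene",S(402,202))]: print(n,"front face",w2h(s,ray(C[n],uv,.0215)))
for n,uv in [("wrist",W(135,252)),("wrist",W(190,275)),("scene",S(410,178))]: print(n,"edge",w2h(s,ray(C[n],uv,.0215)))
for n,uv in [("scene",S(112,112)),("side",D(668,148))]: print(n,"rear top",w2h(s,ray(C[n],uv,.038)))
for n,uv in [("wrist",W(225,451)),("wrist",W(205,512)),("scene",S(157,193)),("scene",S(201,202))]: print(n,"tab top outer",w2h(s,ray(C[n],uv,.052)))
for p in [(-.115,0,.022),(-.035,0,.022),(-.043,-.1,.03),(-.043,-.03,.04)]: print(p,h2w(s,p).round(4))
E
```

```text
[ 0.51640819 -0.02644123  1.16802813] 66.9230820907605
[[ 0.3  4.9]
 [-0.4  0.4]
 [ 0.2 -1.4]
 [-0.4 -0.8]
 [-1.4  1.4]
 [-0.5 -0.8]
 [ 0.7  0.5]
 [-0.8 -0.8]
 [ 0.5 -1.8]
 [ 0.  -1.2]
 [-0.3 -2.5]]
wrist front face [0.05852842 0.00135924]
scene front face [0.05707666 0.00121695]
wrist edge [0.05935402 0.01564043]
wrist edge [ 0.05925193 -0.01536643]
scene edge [0.05385475 0.02220601]
scene rear top [-0.12453492  0.00035924]
side rear top [-0.12580191  0.00491992]
wrist tab top outer [-0.01522725 -0.06790563]
wrist tab top outer [-0.05368236 -0.07057333]
scene tab top outer [-0.05487189 -0.0687944 ]
scene tab top outer [-0.02950478 -0.06730267]
(-0.115, 0, 0.022) [ 0.4713 -0.1322  0.022 ]
(-0.035, 0, 0.022) [ 0.5027 -0.0586  0.022 ]
(-0.043, -0.1, 0.03) [ 0.5916 -0.1052  0.03  ]
(-0.043, -0.03, 0.04) [ 0.5272 -0.0778  0.04  ]
```

```bash
python3 - <<'E'
from h import *
from cell import ctrl
C={n:ctrl.camera_params(n) for n in ["scene","side","wrist"]}
W=lambda x,y:(170+x/2.1,20+y/2.1); S=lambda x,y:(190+x/3.4,135+y/3.4); D=lambda x,y:(250+x/4,150+y/4)
m=1e-3
obs=[("wrist",W(272,436),(-18,-93.5,0)),("wrist",W(243,515),(-68,-93.5,17)),("wrist",W(177,37),(165,23.5,45)),("wrist",W(275,80),(165,-23.5,45)),
("scene",S(127,260),(-68,-93.5,17)),("scene",S(207,290),(-18,-93.5,17)),("scene",S(600,187),(165,23.5,45)),("scene",S(40,152),(-165,-23.5,17)),("scene",S(77,110),(-165,23.5,17)),
("side",D(740,187),(-165,23.5,17)),("side",D(692,150),(-165,-23.5,17))]
f=lambda s:np.concatenate([proj(C[n],h2w(s,np.array(p)*m))-uv for n,uv,p in obs])
r=least_squares(f,[.55,.1,1.25],loss="soft_l1"); s=r.x; print(s,np.degrees(s[2])); print(f(s).reshape(-1,2).round(1))
np.save("s.npy",s)
for n,uv in [("wrist",W(160,264)),("scene",S(402,202))]: print(n,"front face",w2h(s,ray(C[n],uv,.0215)))
for n,uv in [("wrist",W(135,252)),("wrist",W(190,275))]: print(n,"edge",w2h(s,ray(C[n],uv,.0215)))
for n,uv in [("scene",S(112,112)),("side",D(668,148))]: print(n,"rear top",w2h(s,ray(C[n],uv,.038)))
for n,uv in [("wrist",W(205,512)),("scene",S(157,193)),("scene",S(201,202))]: print(n,"tab top outer",w2h(s,ray(C[n],uv,.052)))
for p in [(-.16,0,.022),(-.15,0,.022),(-.035,0,.022),(-.043,-.1,.03),(-.043,-.03,.04)]: print(p,h2w(s,p).round(4))
E
```

```text
[ 0.51617897 -0.02671542  1.16661189] 66.84193736956408
[[ 1.  -0.2]
 [-0.7  0.6]
 [ 0.2 -1. ]
 [-0.5 -0.4]
 [-1.6  1.3]
 [-0.7 -0.9]
 [ 0.5  0.5]
 [-0.9 -1. ]
 [ 0.5 -1.9]
 [ 0.2 -1.1]
 [-0.1 -2.5]]
wrist front face [0.05886868 0.0013392 ]
scene front face [0.05741712 0.00119485]
wrist edge [0.05967405 0.01562154]
wrist edge [ 0.05961588 -0.01538542]
scene rear top [-1.24193062e-01  7.99422031e-05]
side rear top [-0.12546651  0.00463882]
wrist tab top outer [-0.05324011 -0.07075221]
scene tab top outer [-0.05443216 -0.06897497]
scene tab top outer [-0.02906719 -0.06744732]
(-0.16, 0, 0.022) [ 0.4533 -0.1738  0.022 ]
(-0.15, 0, 0.022) [ 0.4572 -0.1646  0.022 ]
(-0.035, 0, 0.022) [ 0.5024 -0.0589  0.022 ]
(-0.043, -0.1, 0.03) [ 0.5912 -0.1056  0.03  ]
(-0.043, -0.03, 0.04) [ 0.5269 -0.078   0.04  ]
```

{"method": "play_rows", "body": {"commands": [{"grip": 0,"dx": -0.06,"dy": -0.06,"dz": 0,"yaw": -0.2},{"grip": 0,"dx": -0.115,"dy": -0.116,"dz": 0,"yaw": -0.5},{"grip": 0,"dx": -0.17,"dy": -0.17,"dz": 0,"yaw": -0.81},{"grip": 0,"dx": -0.21,"dy": -0.215,"dz": -0.05,"yaw": -0.81},{"grip": 0,"dx": -0.229,"dy": -0.232,"dz": -0.1,"yaw": -0.81},{"grip": 0,"dx": -0.229,"dy": -0.232,"dz": -0.128,"yaw": -0.81},{"grip": 0,"dx": -0.229,"dy": -0.232,"dz": -0.128,"yaw": -0.81},{"grip": 0,"dx": -0.229,"dy": -0.232,"dz": -0.128,"yaw": -0.81},{"grip": 0,"dx": -0.229,"dy": -0.232,"dz": -0.128,"yaw": -0.81}]}}

```text
time_s: 1.05
tcp_pos: [0.4554, -0.1732, 0.1014]
orientation: [[0.003, 0.92, -0.392], [-0.0, -0.392, -0.92], [-1.0, 0.003, -0.001]]
contact_force: [0.1, -0.7, 0.2]
grip_width: 0.0001
```

```bash
python3 - <<'E'
from h import *
from cell import ctrl
import cv2
s=np.load("s.npy")
o=ctrl.observe(); print(o["time_s"],o["tcp_pos"],o["orientation"].round(3),o["contact_force"],o["grip_width"],w2h(s,o["tcp_pos"]))
P=ctrl.camera_params("wrist"); im=ctrl.grab_frame("wrist")
pickle.dump(P,open("w1.pkl","wb"))
cv2.imwrite("pics/w1.png",im[:,:,::-1])
a=ctrl.grab_frame("side")[120:270,240:480,::-1]
cv2.imwrite("pics/d1c.png",cv2.resize(a,None,fx=3.3,fy=3.3,interpolation=cv2.INTER_CUBIC))
E
```

```text
1.05 [ 0.45536479 -0.17321339  0.10143439] [[ 0.003  0.92  -0.392]
 [-0.    -0.392 -0.92 ]
 [-1.     0.003 -0.001]] [ 0.09142713 -0.67190381  0.18727062] 0.00010218337913465864 [-0.15861    -0.00169914]
```

View pics/w1.png

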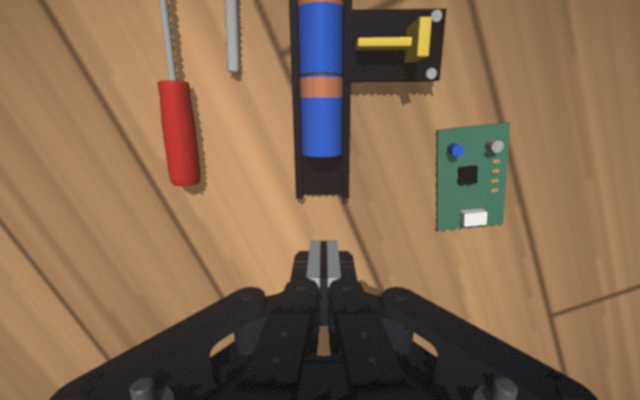

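View pics/d1c.png

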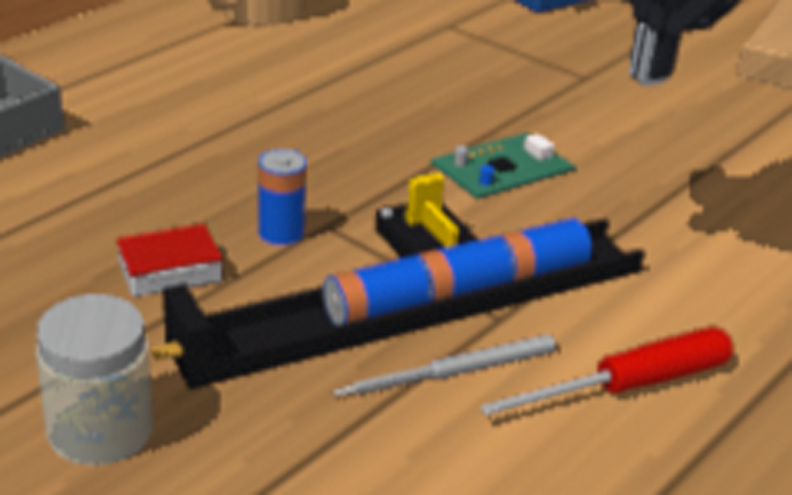

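```bash
python3 - <<'E'
from h import *
import cv2
s=np.load("s.npy"); P=pickle.load(open("w1.pkl","rb"))
im=cv2.imread("pics/w1.png"); hsv=cv2.cvtColor(im,cv2.COLOR_BGR2HSV)
print("tcp px",proj(P,[0.45536479,-0.17321339,0.10143439]))
dark=(hsv[:,:,2]<60)
for r in [110,130,150,170,185,192]:
    c=np.where(dark[r,270:380])[0]+270; print(r,c.min(),c.max(),w2h(s,ray(P,(c.min(),r),.017)),w2h(s,ray(P,(c.max()+1,r),.017)))
blue=cv2.inRange(hsv,(105,120,80),(130,255,255)); blue[:,:290]=0; blue[:,360:]=0
for c in [310,316,321,326,332]:
    r=np.where(blue[:,c])[0].max(); print("rear",c,r,[w2h(s,ray(P,(c,r+1),z))[0].round(4) for z in (.038,.0215)])
for r in [20,40,110,140]:
    c=np.where(blue[r,290:360])[0]+290; print(r,c.min(),c.max(),[w2h(s,ray(P,(x,r),.0215))[1].round(4) for x in (c.min(),c.max()+1)])
c=np.where(dark[190:215,300:345].any(1))[0].max()+190; print("open end",c,w2h(s,ray(P,(323,c+1),.005)),w2h(s,ray(P,(300,197),.017)))
y=cv2.inRange(hsv,(22,120,80),(35,255,255)); ys,xs=np.where(y[:90,350:450]); print("yellow",xs.min()+350,xs.max()+350,ys.min(),ys.max())
for uv in [(430,17),(430,50)]: print("tab outer",w2h(s,ray(P,uv,.052)))
for uv in [(437,16),(431,74)]: print("screw",w2h(s,ray(P,uv,.018)))
E
python3 -c "
import cv2
a=cv2.imread('pics/w1.png')[0:210,270:460];cv2.imwrite('pics/w1c.png',cv2.resize(a,None,fx=2.8,fy=2.8,interpolation=cv2.INTER_CUBIC))"
```

```text
tcp px [323.44998383 229.86983232]
110 294 348 [-0.08958533  0.02191035] [-0.08959153 -0.02266105]
130 295 348 [-0.10548371  0.02152758] [-0.1054966  -0.02304852]
150 296 348 [-0.12198545  0.02113029] [-0.12200529 -0.0234507 ]
170 297 347 [-0.13912557  0.02071762] [-0.13915211 -0.02301066]
185 297 347 [-0.15242174  0.02104975] [-0.15245423 -0.02332209]
192 297 347 [-0.15876144  0.02120811] [-0.15879683 -0.02347059]
rear 310 156 [np.float64(-0.1243), np.float64(-0.1271)]
rear 316 157 [np.float64(-0.1251), np.float64(-0.128)]
rear 321 157 [np.float64(-0.1251), np.float64(-0.128)]
rear 326 157 [np.float64(-0.1251), np.float64(-0.128)]
rear 332 156 [np.float64(-0.1243), np.float64(-0.1271)]
20 299 342 [np.float64(0.0161), np.float64(-0.0163)]
40 299 342 [np.float64(0.0164), np.float64(-0.0166)]
110 301 341 [np.float64(0.0159), np.float64(-0.0167)]
140 302 341 [np.float64(0.0156), np.float64(-0.0171)]
open end 197 [-0.16802346 -0.00158206] [-0.16334595  0.01868242]
yellow 356 431 16 60
tab outer [-0.030585   -0.07088521]
tab outer [-0.05011121 -0.07286315]
screw [-0.02220782 -0.08642803]
screw [-0.06244951 -0.08607465]
```

View pics/w1c.png

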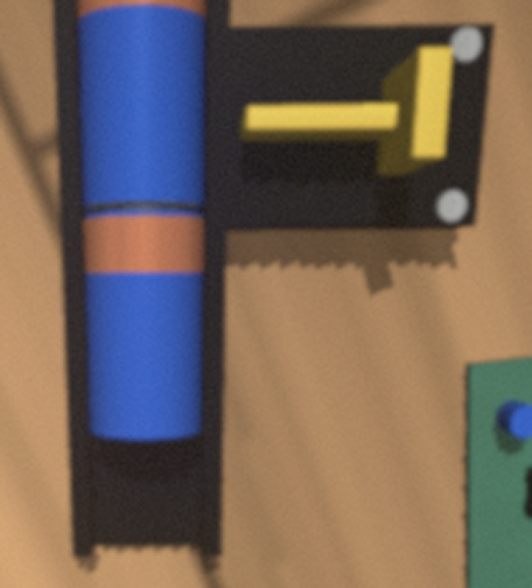

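{"method": "play_rows", "body": {"commands": [{"grip": 0,"dx": 0,"dy": 0,"dz": -0.04,"yaw": 0},{"grip": 0,"dx": 0,"dy": 0,"dz": -0.08,"yaw": 0},{"grip": 0,"dx": 0,"dy": 0,"dz": -0.1,"yaw": 0},{"grip": 0,"dx": 0,"dy": 0,"dz": -0.1,"yaw": 0},{"grip": 0,"dx": 0,"dy": 0,"dz": -0.1,"yaw": 0}]}}

```text
time_s: 1.65
tcp_pos: [0.4543, -0.1738, 0.0256]
orientation: [[0.001, 0.919, -0.393], [-0.0, -0.393, -0.919], [-1.0, 0.001, -0.0]]
contact_force: [0.4, 0.1, -0.4]
grip_width: 0.0002
```

```bash
cat > st.py <<'E'
from h import *
from cell import ctrl
s=np.load("s.npy")
o=ctrl.observe(); f=o["contact_force"]; c,n=np.cos(s[2]),np.sin(s[2])
print(o["time_s"],o["tcp_pos"],"holder",w2h(s,o["tcp_pos"]).round(4),"F holder",(c*f[0]+n*f[1]).round(2),(-n*f[0]+c*f[1]).round(2),f[2].round(2))
E
python3 st.py
```

```text
1.65 [ 0.45430937 -0.17378779  0.02560464] holder [-0.1596 -0.001 ] F holder 0.27 -0.27 -0.37
```

{"method": "play_rows", "body": {"commands": [{"grip": 0,"dx": 0.0052,"dy": 0.0123,"dz": -0.003},{"grip": 0,"dx": 0.0084,"dy": 0.0196,"dz": -0.003},{"grip": 0,"dx": 0.01,"dy": 0.0233,"dz": -0.003},{"grip": 0,"dx": 0.0115,"dy": 0.027,"dz": -0.003},{"grip": 0,"dx": 0.0131,"dy": 0.0307,"dz": -0.003},{"grip": 0,"dx": 0.0147,"dy": 0.0343,"dz": -0.003},{"grip": 0,"dx": 0.0163,"dy": 0.038,"dz": -0.003},{"grip": 0,"dx": 0.0178,"dy": 0.0417,"dz": -0.003},{"grip": 0,"dx": 0.0194,"dy": 0.0454,"dz": -0.003},{"grip": 0,"dx": 0.021,"dy": 0.049,"dz": -0.003}]}}

```text
invalid input
```

```bash
python3 st.py; python3 - <<'E'
from cell import ctrl
import cv2
a=ctrl.grab_frame("side")[120:270,240:480,::-1]
cv2.imwrite("pics/d2c.png",cv2.resize(a,None,fx=3.3,fy=3.3,interpolation=cv2.INTER_CUBIC))
E
```

```text
1.65 [ 0.45430937 -0.17378779  0.02560464] holder [-0.1596 -0.001 ] F holder 0.27 -0.27 -0.37
```

View pics/d2c.png

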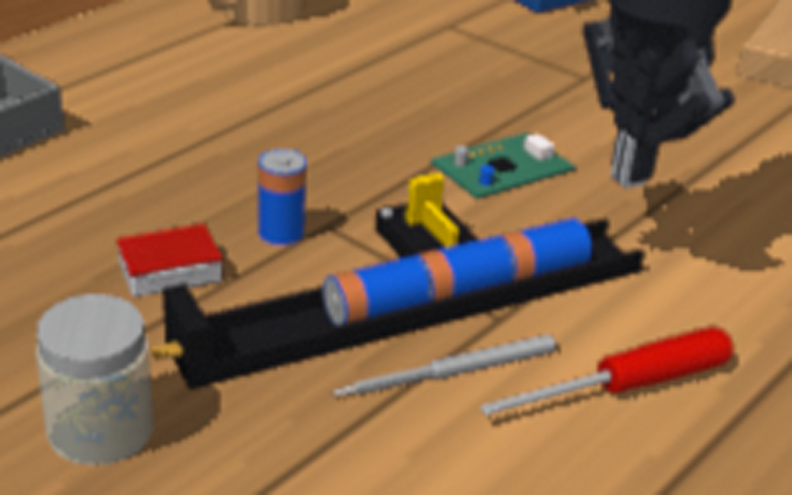

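```bash
python3 - <<'E'
from h import *
from cell import ctrl
o=ctrl.observe()
for n in ["side","scene","wrist"]:
    print(n, proj(ctrl.camera_params(n),o["tcp_pos"]))
import cv2
for n in ["side","scene","wrist"]:
    cv2.imwrite(f"pics/{n}2.png",ctrl.grab_frame(n)[:,:,::-1])
print(ctrl.observe()["tcp_pos"])
E
```

```text
side [427.33165892 187.10917589]
scene [208.23301708 169.3959683 ]
wrist [323.46463014 229.87884213]
[ 0.45426022 -0.17413308  0.02576854]
```

View pics/side2.png

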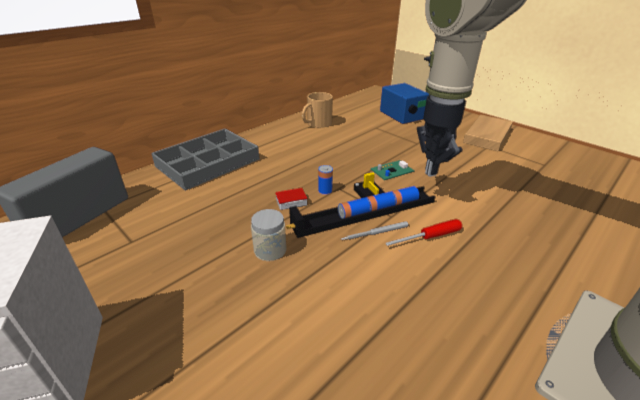

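View pics/scene2.png

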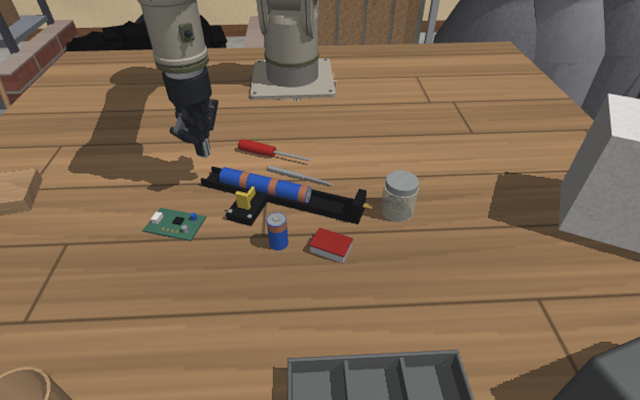

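View pics/wrist2.png

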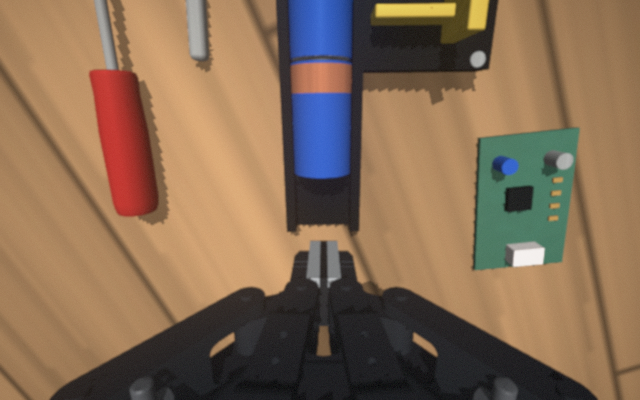

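```bash
python3 - <<'E'
import cv2
a=cv2.imread("pics/side2.png")[115:215,380:480]; b=cv2.imread("pics/scene2.png")[90:190,160:260]; c=cv2.imread("pics/wrist2.png")[180:280,270:370]
cv2.imwrite("pics/tip2.png",cv2.resize(cv2.hconcat([a,b]),None,fx=4,fy=4,interpolation=cv2.INTER_CUBIC))
cv2.imwrite("pics/tipw2.png",cv2.resize(c,None,fx=5,fy=5,interpolation=cv2.INTER_CUBIC))
from h import *
from cell import ctrl
o=ctrl.observe();P=ctrl.camera_params("wrist")
for d in [0,.01,.02,.03]:
    p=o["tcp_pos"]+[0,0,d]; print(d,[proj(ctrl.camera_params(n),p).round(1) for n in ["side","scene","wrist"]])
s=np.load("s.npy")
for p in [(-.165,.0235,.017),(-.165,-.0235,.017)]: print(proj(P,h2w(s,p)))
E
```

```text
0 [array([427.5, 187.2]), array([208.2, 169.4]), array([323.4, 229.9])]
0.01 [array([428.2, 183.5]), array([207.3, 165.4]), array([323.5, 236.6])]
0.02 [array([429. , 179.8]), array([206.4, 161.4]), array([323.5, 244. ])]
0.03 [array([429.8, 176. ]), array([205.4, 157.4]), array([323.6, 252.4])]
[285.61521096 231.88694743]
[357.95947151 231.72142813]
```

View pics/tip2.png

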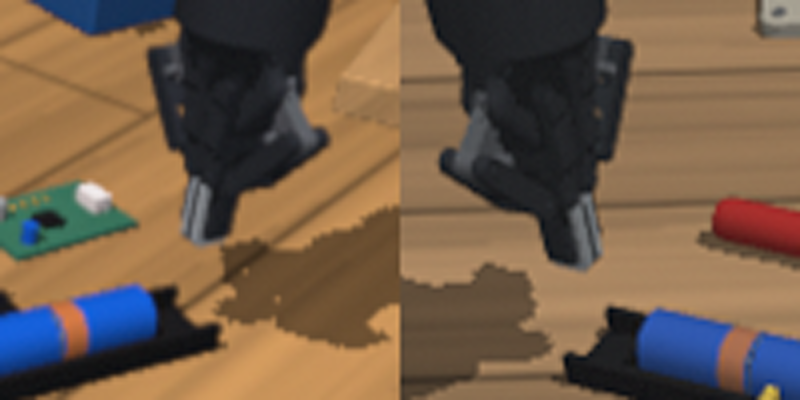

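View pics/tipw2.png

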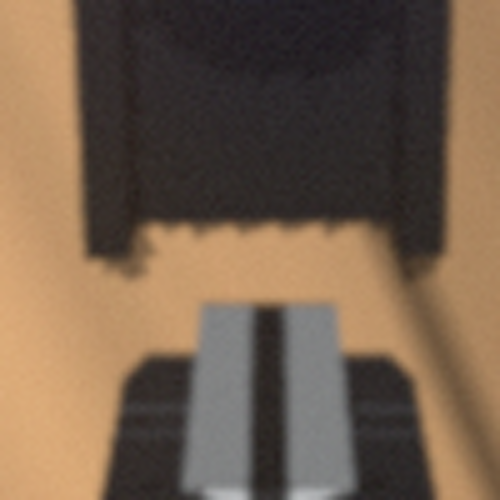

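```bash
python3 - <<'E'
from h import *
from cell import ctrl
for t,y,offs in [(np.array([.6247,0,.195]),np.array([1,0,0]),.0427)]:
  for d in [0,.013,.03,.045]:
    for sg in (-1,0,1):
      p=t+sg*offs*y+[0,0,d]; print(d,sg,[proj(ctrl.camera_params(n),p).round(1) for n in ["side","scene"]])
t=np.array([0.45536479,-0.17321339,0.10143439])
for d in [0,.015,.03,.045]: print(d,proj(ctrl.camera_params("side"),t+[0,0,d]))
o=ctrl.observe(); hx=np.array([.393,.919,0])
for d in [0,.01,.02,.03,.04]: print(d,[proj(ctrl.camera_params("wrist"),o["tcp_pos"]+[0,0,d]+hx*k).round(1) for k in (0,.0055,.011)])
E
```

```text
0 -1 [array([337.1, 123. ]), array([289.8, 129. ])]
0 0 [array([321.5, 116.8]), array([289.8, 144.8])]
0 1 [array([306.9, 111. ]), array([289.8, 162.4])]
0.013 -1 [array([337.3, 116.7]), array([289.4, 121.7])]
0.013 0 [array([321.6, 110.7]), array([289.4, 137.3])]
0.013 1 [array([306.9, 105. ]), array([289.3, 154.7])]
0.03 -1 [array([337.7, 108.2]), array([288.8, 111.7])]
0.03 0 [array([321.7, 102.4]), array([288.7, 127.1])]
0.03 1 [array([306.8,  97. ]), array([288.7, 144.2])]
0.045 -1 [array([338. , 100.6]), array([288.3, 102.6])]
0.045 0 [array([321.8,  95. ]), array([288.2, 117.7])]
0.045 1 [array([306.7,  89.7]), array([288.1, 134.6])]
0 [432.84395061 157.98376407]
0.015 [434.1120476  151.81982231]
0.03 [435.40752313 145.52279944]
0.045 [436.73127355 139.08833855]
0 [array([323.4, 229.9]), array([323.4, 221.6]), array([323.4, 213.1])]
0.01 [array([323.5, 236.6]), array([323.4, 227.9]), array([323.4, 219.1])]
0.02 [array([323.5, 244. ]), array([323.5, 235. ]), array([323.5, 225.7])]
0.03 [array([323.6, 252.4]), array([323.5, 242.9]), array([323.5, 233.1])]
0.04 [array([323.6, 261.7]), array([323.6, 251.7]), array([323.6, 241.5])]
```

```bash
python3 - <<'E'
import cv2
a=cv2.imread("pics/side0.png")[0:110,270:380]; b=cv2.imread("pics/scene0.png")[40:150,230:340]
cv2.imwrite("pics/tip0.png",cv2.resize(cv2.hconcat([a,b]),None,fx=3.6,fy=3.6,interpolation=cv2.INTER_CUBIC))
E
```

```text
(no output)
```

View pics/tip0.png

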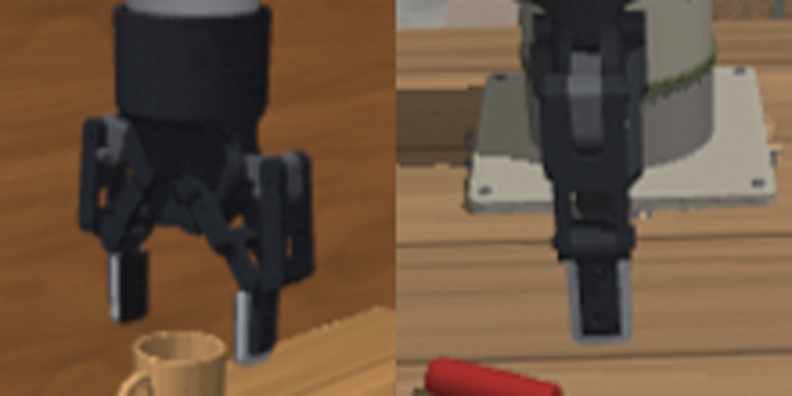

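{"method": "play_rows", "body": {"commands": [{"grip": 0,"dx": 0,"dy": 0,"dz": -0.01,"yaw": 0},{"grip": 0,"dx": 0,"dy": 0,"dz": -0.02,"yaw": 0},{"grip": 0,"dx": 0,"dy": 0,"dz": -0.02,"yaw": 0}]}}

```text
time_s: 2.15
tcp_pos: [0.4524, -0.1737, 0.0083]
orientation: [[-0.002, 0.919, -0.394], [0.0, -0.394, -0.919], [-1.0, -0.002, 0.0]]
contact_force: [0.3, 1.0, 0.1]
grip_width: 0.0001
```

```bash
cat > tip.py <<'E'
import sys,cv2
from h import *
from cell import ctrl
k=sys.argv[1]
a=ctrl.grab_frame("side")[:,:,::-1]; b=ctrl.grab_frame("scene")[:,:,::-1]
cv2.imwrite(f"pics/side{k}.png",a); cv2.imwrite(f"pics/scene{k}.png",b)
x,y=[int(v) for v in sys.argv[2:4]] if len(sys.argv)>2 else (380,115)
u,v=[int(v) for v in sys.argv[4:6]] if len(sys.argv)>4 else (160,90)
cv2.imwrite(f"pics/tip{k}.png",cv2.resize(cv2.hconcat([a[y:y+100,x:x+100],b[v:v+100,u:u+100]]),None,fx=4,fy=4,interpolation=cv2.INTER_CUBIC))
E
python3 st.py; python3 tip.py 3
```

```text
2.15 [ 0.45236852 -0.17368369  0.00829398] holder [-0.1602  0.0009] F holder 1.03 0.12 0.08
```

View pics/tip3.png

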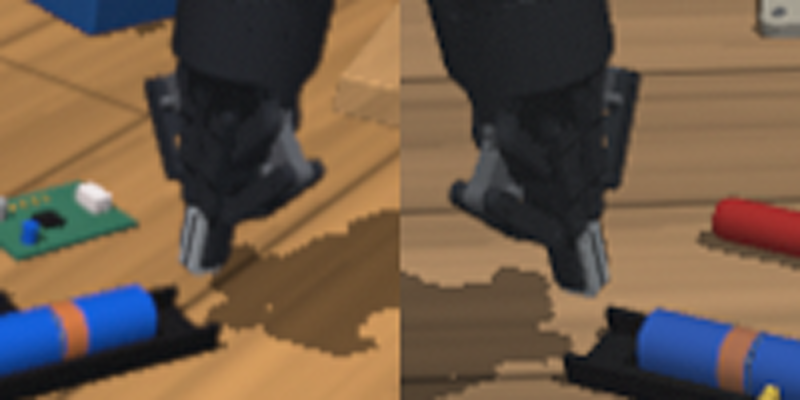

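```bash
python3 - <<'E'
from h import *
from cell import ctrl
s=np.load("s.npy")
A=[];b=[]
for n,uv in [("side",(380+202/4,115+269/4)),("scene",(160+187/4,90+291/4))]:
    P=ctrl.camera_params(n)
    for z in (.03,.04,.05): print(n,z,w2h(s,ray(P,uv,z)).round(4))
    d=ray(P,uv,0)-P["origin"]; d/=np.linalg.norm(d); M=np.eye(3)-np.outer(d,d); A.append(M); b.append(M@P["origin"])
x=np.linalg.solve(sum(A),sum(b)); print(x,w2h(s,x))
E
```

```text
side 0.03 [-0.1744 -0.0109]
side 0.04 [-0.1633  0.0016]
side 0.05 [-0.1521  0.0141]
scene 0.03 [-0.1709  0.0128]
scene 0.04 [-0.162   0.0018]
scene 0.05 [-0.1531 -0.0092]
[ 0.45040763 -0.17532464  0.04009821] [-0.16250063  0.0020283 ]
```

{"method": "play_rows", "body": {"commands": [{"grip": 0,"dx": 0.001,"dy": 0,"dz": -0.011,"yaw": 0},{"grip": 0,"dx": 0.001,"dy": 0,"dz": -0.022,"yaw": 0},{"grip": 0,"dx": 0.001,"dy": 0,"dz": -0.022,"yaw": 0},{"grip": 0,"dx": 0.001,"dy": 0,"dz": -0.022,"yaw": 0}]}}

```text
time_s: 2.65
tcp_pos: [0.4537, -0.1739, -0.0073]
orientation: [[-0.001, 0.919, -0.394], [0.0, -0.394, -0.919], [-1.0, -0.001, 0.0]]
contact_force: [-0.4, -0.3, 0.7]
grip_width: 0.0001
```

```bash
python3 st.py; python3 tip.py 4; python3 -c "
from cell import ctrl
import cv2
cv2.imwrite('pics/wrist4.png',ctrl.grab_frame('wrist')[:,:,::-1])"; python3 st.py
```

```text
2.65 [ 0.45374063 -0.17391384 -0.00732936] holder [-0.1599 -0.0005] F holder -0.47 0.22 0.65
2.8 [ 0.45420146 -0.17404345 -0.00675939] holder [-0.1598 -0.001 ] F holder 0.1 -0.65 -0.05
```

View pics/tip4.png

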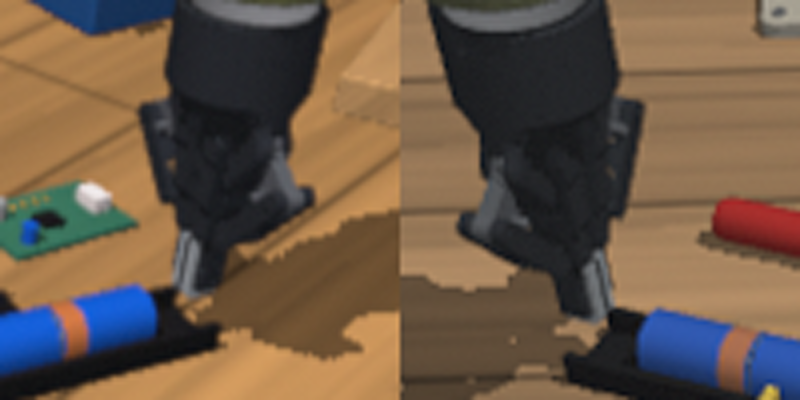

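View pics/wrist4.png

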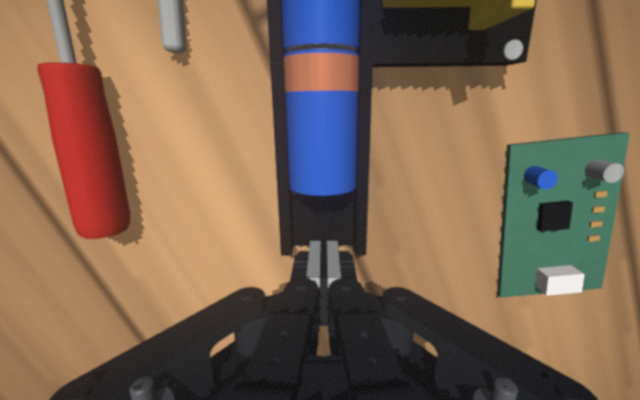

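{"method": "play_rows", "body": {"commands": [{"grip": 0,"dx": 0.0052,"dy": 0.0123,"dz": -0.003,"yaw": 0},{"grip": 0,"dx": 0.0084,"dy": 0.0196,"dz": -0.003,"yaw": 0},{"grip": 0,"dx": 0.01,"dy": 0.0233,"dz": -0.003,"yaw": 0},{"grip": 0,"dx": 0.0115,"dy": 0.027,"dz": -0.003,"yaw": 0},{"grip": 0,"dx": 0.0131,"dy": 0.0307,"dz": -0.003,"yaw": 0},{"grip": 0,"dx": 0.0147,"dy": 0.0343,"dz": -0.003,"yaw": 0},{"grip": 0,"dx": 0.0163,"dy": 0.038,"dz": -0.003,"yaw": 0},{"grip": 0,"dx": 0.0178,"dy": 0.0417,"dz": -0.003,"yaw": 0}]}}

```text
time_s: 3.6
tcp_pos: [0.4673, -0.143, -0.0092]
orientation: [[-0.0, 0.919, -0.395], [-0.0, -0.395, -0.919], [-1.0, 0.0, 0.0]]
contact_force: [-1.8, -2.4, 1.2]
grip_width: 0.0004
```

```bash
python3 st.py; python3 tip.py 5;  python3 -c "
from cell import ctrl
import cv2
cv2.imwrite('pics/wrist5.png',ctrl.grab_frame('wrist')[:,:,::-1])"; python3 st.py
```

```text
3.6 [ 0.4672944  -0.14300522 -0.00919597] holder [-0.1261 -0.0008] F holder -2.95 0.74 1.18
3.75 [ 0.46754107 -0.14236108 -0.00919546] holder [-0.1255 -0.0008] F holder -1.49 -0.07 1.08
```

View pics/tip5.png

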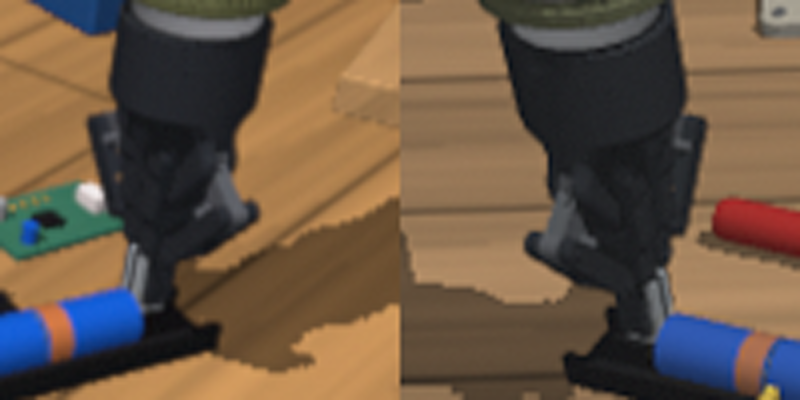

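View pics/wrist5.png

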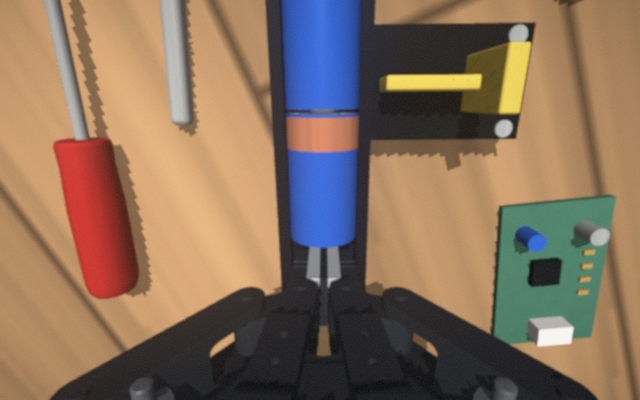

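```bash
python3 - <<'E'
from h import *
from cell import ctrl
s=np.load("s.npy")
def vp(n,uv,hx0):
    P=ctrl.camera_params(n); a=ray(P,uv,0.); o=P["origin"]
    ha=w2h(s,a)[0]; ho=w2h(s,o)[0]; t=(hx0-ho)/(ha-ho); p=o+t*(a-o); return w2h(s,p).round(4),p[2].round(4)
S=lambda x,y:(160+(x-400)/4,90+y/4); D=lambda x,y:(380+x/4,115+y/4)
for hx in (-.1255,-.137,-.1135):
  print(hx,[vp("scene",S(*u),hx) for u in [(540,258),(525,240),(555,300),(640,338)]],[vp("side",D(*u),hx) for u in [(240,232),(258,212),(205,250)]])
E
```

```text
-0.1255 [(array([-0.1255, -0.0689]), np.float64(0.1168)), (array([-0.1255, -0.0753]), np.float64(0.1306)), (array([-0.1255, -0.066 ]), np.float64(0.0919)), (array([-0.1255, -0.0118]), np.float64(0.0298))] [(array([-0.1255,  0.065 ]), np.float64(0.1082)), (array([-0.1255,  0.074 ]), np.float64(0.1246)), (array([-0.1255,  0.0431]), np.float64(0.085))]
-0.137 [(array([-0.137 , -0.0555]), np.float64(0.105)), (array([-0.137 , -0.0621]), np.float64(0.1191)), (array([-0.137 , -0.0526]), np.float64(0.0794)), (array([-0.137 ,  0.0033]), np.float64(0.0155))] [(array([-0.137 ,  0.0526]), np.float64(0.0988)), (array([-0.137 ,  0.0619]), np.float64(0.1156)), (array([-0.137 ,  0.0302]), np.float64(0.075))]
-0.1135 [(array([-0.1135, -0.0829]), np.float64(0.1292)), (array([-0.1135, -0.0891]), np.float64(0.1425)), (array([-0.1135, -0.0801]), np.float64(0.105)), (array([-0.1135, -0.0274]), np.float64(0.0448))] [(array([-0.1135,  0.0778]), np.float64(0.118)), (array([-0.1135,  0.0866]), np.float64(0.134)), (array([-0.1135,  0.0565]), np.float64(0.0954))]
```

{"method": "play_rows", "body": {"commands": [{"grip": 0,"dx": 0.0021,"dy": 0.0049,"dz": 0,"yaw": 0},{"grip": 0,"dx": 0.0042,"dy": 0.0098,"dz": 0,"yaw": 0},{"grip": 0,"dx": 0.0063,"dy": 0.0147,"dz": 0,"yaw": 0},{"grip": 0,"dx": 0.0084,"dy": 0.0196,"dz": 0,"yaw": 0},{"grip": 0,"dx": 0.0105,"dy": 0.0245,"dz": 0,"yaw": 0},{"grip": 0,"dx": 0.0126,"dy": 0.0294,"dz": 0,"yaw": 0},{"grip": 0,"dx": 0.0147,"dy": 0.0343,"dz": 0,"yaw": 0},{"grip": 0,"dx": 0.0168,"dy": 0.0392,"dz": 0,"yaw": 0},{"grip": 0,"dx": 0.0189,"dy": 0.0441,"dz": 0,"yaw": 0},{"grip": 0,"dx": 0.021,"dy": 0.049,"dz": 0,"yaw": 0},{"grip": 0,"dx": 0.0231,"dy": 0.0539,"dz": 0,"yaw": 0},{"grip": 0,"dx": 0.0252,"dy": 0.0588,"dz": 0,"yaw": 0}]}}

```text
time_s: 4.95
tcp_pos: [0.4864, -0.0983, -0.0092]
orientation: [[0.0, 0.919, -0.394], [-0.0, -0.394, -0.919], [-1.0, 0.0, 0.0]]
contact_force: [-2.1, -3.7, 2.3]
grip_width: -0.0003
```

```bash
python3 st.py; python3 - <<'E'
from cell import ctrl
import cv2
a=ctrl.grab_frame("side")[120:270,240:480,::-1]
cv2.imwrite("pics/d6c.png",cv2.resize(a,None,fx=3.3,fy=3.3,interpolation=cv2.INTER_CUBIC))
E
python3 st.py
```

```text
4.95 [ 0.48636123 -0.09834112 -0.00922488] holder [-0.0776 -0.0008] F holder -4.25 0.47 2.25
5.0 [ 0.48666348 -0.09752726 -0.00921125] holder [-0.0767 -0.0007] F holder -2.49 0.68 0.89
```

View pics/d6c.png

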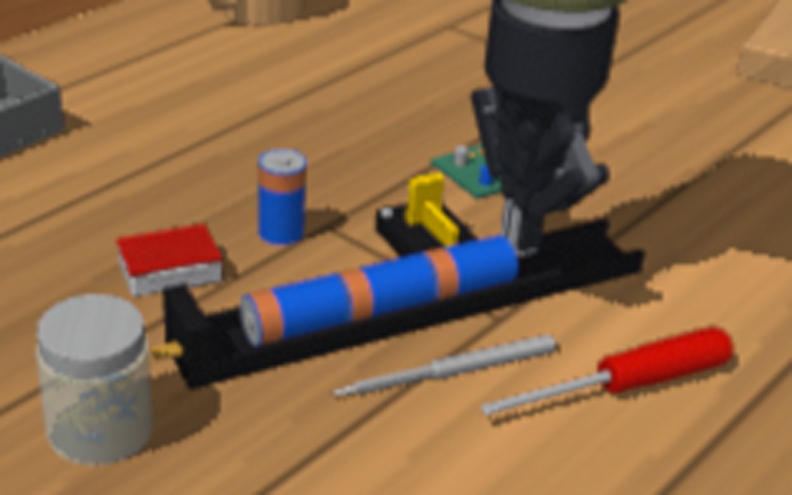

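{"method": "play_rows", "body": {"commands": [{"grip": 0,"dx": 0.0016,"dy": 0.0037,"dz": 0,"yaw": 0},{"grip": 0,"dx": 0.0031,"dy": 0.0074,"dz": 0,"yaw": 0},{"grip": 0,"dx": 0.0047,"dy": 0.011,"dz": 0,"yaw": 0},{"grip": 0,"dx": 0.0063,"dy": 0.0147,"dz": 0,"yaw": 0},{"grip": 0,"dx": 0.0079,"dy": 0.0184,"dz": 0,"yaw": 0},{"grip": 0,"dx": 0.0094,"dy": 0.0221,"dz": 0,"yaw": 0},{"grip": 0,"dx": 0.0105,"dy": 0.0245,"dz": 0,"yaw": 0},{"grip": 0,"dx": 0.0115,"dy": 0.027,"dz": 0,"yaw": 0}]}}

```text
time_s: 5.8
tcp_pos: [0.495, -0.0783, -0.0092]
orientation: [[0.0, 0.919, -0.394], [-0.0, -0.394, -0.919], [-1.0, 0.0, 0.0]]
contact_force: [-1.6, -3.5, 2.4]
grip_width: 0.0
```

```bash
python3 st.py; python3 - <<'E'
from cell import ctrl
import cv2
a=ctrl.grab_frame("scene")[:,:,::-1][120:240,190:420]
cv2.imwrite("pics/s7c.png",cv2.resize(a,None,fx=3.4,fy=3.4,interpolation=cv2.INTER_CUBIC))
a=ctrl.grab_frame("side")[140:260,270:430,::-1]
cv2.imwrite("pics/d7c.png",cv2.resize(a,None,fx=4.5,fy=4.5,interpolation=cv2.INTER_CUBIC))
E
python3 st.py
```

```text
5.8 [ 0.49498612 -0.07826809 -0.00920056] holder [-0.0557 -0.0008] F holder -3.86 0.05 2.39
5.9 [ 0.49507424 -0.07791604 -0.0092073 ] holder [-0.0554 -0.0007] F holder -2.59 -0.56 2.54
```

View pics/s7c.png

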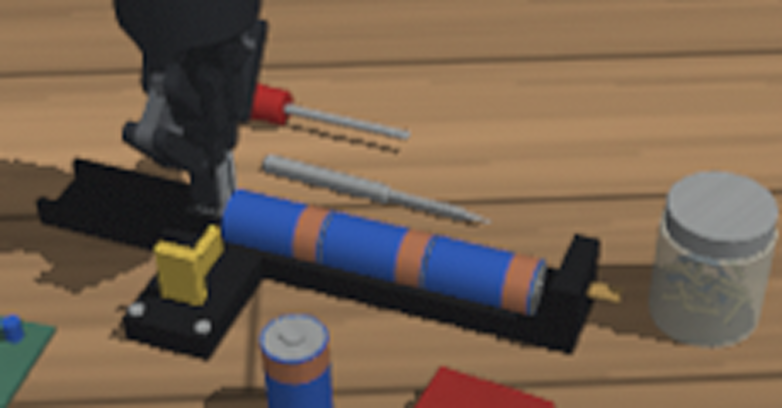

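View pics/d7c.png

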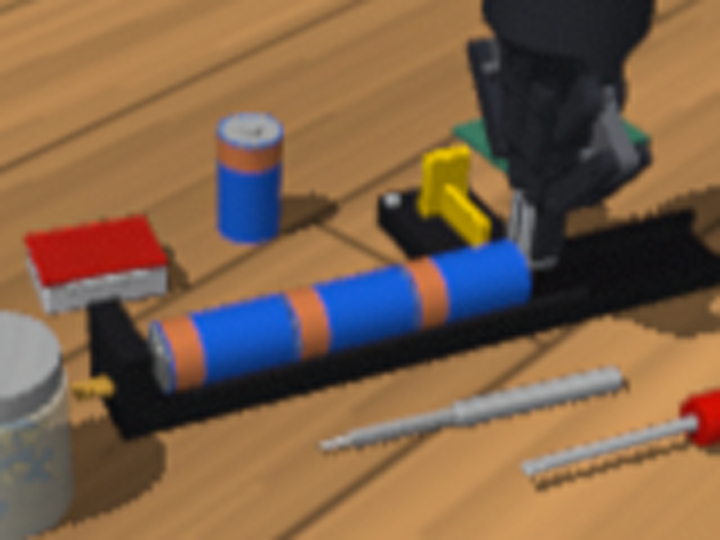

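{"method": "play_rows", "body": {"commands": [{"grip": 0,"dx": 0.001,"dy": 0.0025,"dz": 0,"yaw": 0},{"grip": 0,"dx": 0.0016,"dy": 0.0037,"dz": 0,"yaw": 0},{"grip": 0,"dx": 0.0021,"dy": 0.0049,"dz": 0,"yaw": 0},{"grip": 0,"dx": 0.0026,"dy": 0.0061,"dz": 0,"yaw": 0},{"grip": 0,"dx": 0.0031,"dy": 0.0074,"dz": 0,"yaw": 0},{"grip": 0,"dx": 0.0037,"dy": 0.0086,"dz": 0,"yaw": 0}]}}

```text
time_s: 6.5
tcp_pos: [0.4977, -0.0719, -0.0092]
orientation: [[0.0, 0.919, -0.394], [-0.0, -0.394, -0.919], [-1.0, 0.0, 0.0]]
contact_force: [-0.9, -3.2, 2.4]
grip_width: -0.0
```

```bash
python3 st.py
```

```text
6.5 [ 0.49767614 -0.07187088 -0.00921468] holder [-0.0488 -0.0007] F holder -3.26 -0.39 2.4
```

{"method": "play_rows", "body": {"commands": [{"grip": 0,"dx": 0.0005,"dy": 0.0012,"dz": 0,"yaw": 0},{"grip": 0,"dx": 0.001,"dy": 0.0025,"dz": 0,"yaw": 0},{"grip": 0,"dx": 0.0013,"dy": 0.0031,"dz": 0,"yaw": 0}]}}

```text
time_s: 6.8
tcp_pos: [0.4987, -0.0694, -0.0092]
orientation: [[0.0, 0.919, -0.394], [0.0, -0.394, -0.919], [-1.0, 0.0, -0.0]]
contact_force: [-2.3, -3.7, 2.3]
grip_width: -0.0002
```

```bash
python3 st.py;python3 - <<'E'
from cell import ctrl
import cv2
a=ctrl.grab_frame("scene")[:,:,::-1][120:240,190:420]
cv2.imwrite("pics/s8c.png",cv2.resize(a,None,fx=3.4,fy=3.4,interpolation=cv2.INTER_CUBIC))
a=ctrl.grab_frame("side")[140:260,270:430,::-1]
cv2.imwrite("pics/d8c.png",cv2.resize(a,None,fx=4.5,fy=4.5,interpolation=cv2.INTER_CUBIC))
E
python3 st.py
```

```text
6.8 [ 0.49869203 -0.06942368 -0.00921396] holder [-0.0461 -0.0007] F holder -4.33 0.65 2.28
6.9 [ 0.49871304 -0.06940221 -0.00922423] holder [-0.0461 -0.0007] F holder -3.88 -0.02 2.22
```

View pics/s8c.png

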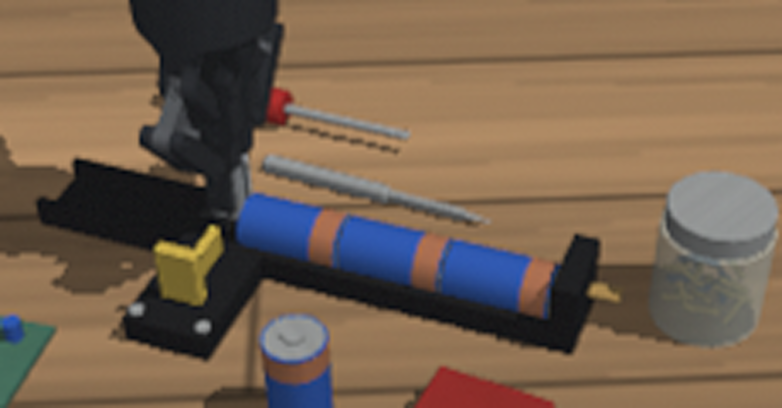

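View pics/d8c.png

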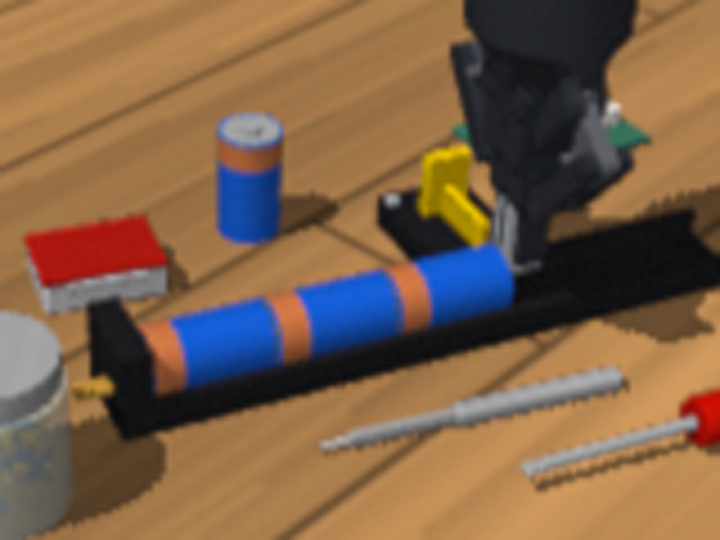

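{"method": "play_rows", "body": {"commands": [{"grip": 0,"dx": 0.0003,"dy": 0.0006,"dz": 0,"yaw": 0},{"grip": 0,"dx": 0.0005,"dy": 0.0012,"dz": 0,"yaw": 0},{"grip": 0,"dx": 0.0008,"dy": 0.0018,"dz": 0,"yaw": 0},{"grip": 0,"dx": 0.0008,"dy": 0.0018,"dz": 0,"yaw": 0}]}}

```text
time_s: 7.3
tcp_pos: [0.4991, -0.0687, -0.0092]
orientation: [[-0.0, 0.919, -0.394], [-0.0, -0.394, -0.919], [-1.0, -0.0, 0.001]]
contact_force: [-2.9, -6.0, 3.1]
grip_width: 0.0
```

```bash
python3 st.py
```

```text
7.3 [ 0.49905588 -0.06870232 -0.00922141] holder [-0.0453 -0.0008] F holder -6.63 0.31 3.08
```

{"method": "play_rows", "body": {"commands": [{"grip": 0,"dx": 0.0003,"dy": 0.0006,"dz": 0,"yaw": 0},{"grip": 0,"dx": 0.0005,"dy": 0.0012,"dz": 0,"yaw": 0},{"grip": 0,"dx": 0.0008,"dy": 0.0018,"dz": 0,"yaw": 0},{"grip": 0,"dx": 0.0008,"dy": 0.0018,"dz": 0,"yaw": 0}]}}

```text
time_s: 7.7
tcp_pos: [0.4992, -0.0687, -0.0092]
orientation: [[-0.001, 0.919, -0.395], [-0.002, -0.395, -0.919], [-1.0, -0.0, 0.002]]
contact_force: [-5.3, -8.9, 4.0]
grip_width: 0.0001
```

```bash
python3 st.py
```

```text
7.7 [ 0.49917329 -0.06867627 -0.00923715] holder [-0.0453 -0.0009] F holder -10.27 1.36 4.04
```

{"method": "play_rows", "body": {"commands": [{"grip": 0,"dx": -0.0026,"dy": -0.0061,"dz": 0,"yaw": 0},{"grip": 0,"dx": -0.0063,"dy": -0.0147,"dz": 0,"yaw": 0},{"grip": 0,"dx": -0.0105,"dy": -0.0245,"dz": 0.005,"yaw": 0},{"grip": 0,"dx": -0.0105,"dy": -0.0245,"dz": 0.04,"yaw": 0},{"grip": 0,"dx": -0.0105,"dy": -0.0245,"dz": 0.08,"yaw": 0},{"grip": 0,"dx": -0.0105,"dy": -0.0245,"dz": 0.107,"yaw": 0},{"grip": 0,"dx": 0.03,"dy": -0.03,"dz": 0.107,"yaw": 0},{"grip": 0,"dx": 0.08,"dy": -0.045,"dz": 0.107,"yaw": 0},{"grip": 0,"dx": 0.12,"dy": -0.054,"dz": 0.107,"yaw": 0},{"grip": 0,"dx": 0.136,"dy": -0.058,"dz": 0.107,"yaw": 0},{"grip": 0,"dx": 0.136,"dy": -0.058,"dz": 0.107,"yaw": 0}]}}

```text
time_s: 8.8
tcp_pos: [0.6028, -0.1108, 0.0708]
orientation: [[0.0, 0.919, -0.394], [0.0, -0.394, -0.919], [-1.0, 0.0, -0.0]]
contact_force: [-0.3, 0.3, -0.4]
grip_width: -0.0
```

```bash
python3 st.py;python3 - <<'E'
from cell import ctrl
import cv2
b=ctrl.grab_frame("scene")[:,:,::-1]
a=b[120:240,190:420]
cv2.imwrite("pics/s9c.png",cv2.resize(a,None,fx=3.4,fy=3.4,interpolation=cv2.INTER_CUBIC))
a=ctrl.grab_frame("side")[140:260,270:430,::-1]
cv2.imwrite("pics/d9c.png",cv2.resize(a,None,fx=4.5,fy=4.5,interpolation=cv2.INTER_CUBIC))
cv2.imwrite("pics/w9.png",ctrl.grab_frame("wrist")[:,:,::-1])
import pickle
pickle.dump(ctrl.camera_params("wrist"),open("w9.pkl","wb"))
E
python3 st.py
```

```text
8.8 [ 0.6028282  -0.11084157  0.07077044] holder [-0.0433 -0.1128] F holder 0.19 0.36 -0.37
8.95 [ 0.60101163 -0.11029718  0.07098496] holder [-0.0435 -0.1109] F holder -0.39 -0.18 -0.59
```

View pics/s9c.png

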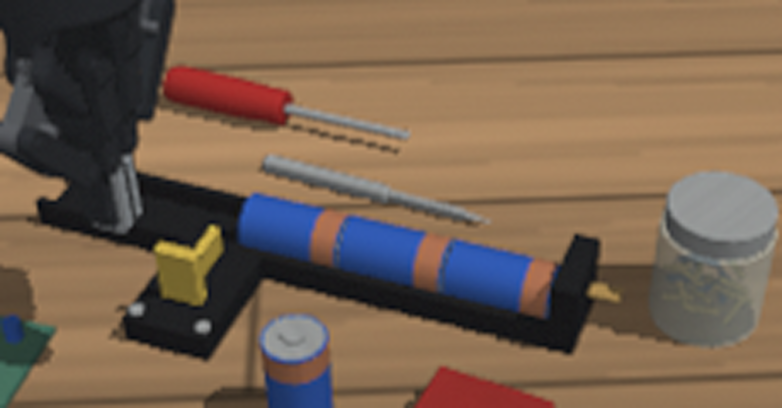

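View pics/d9c.png

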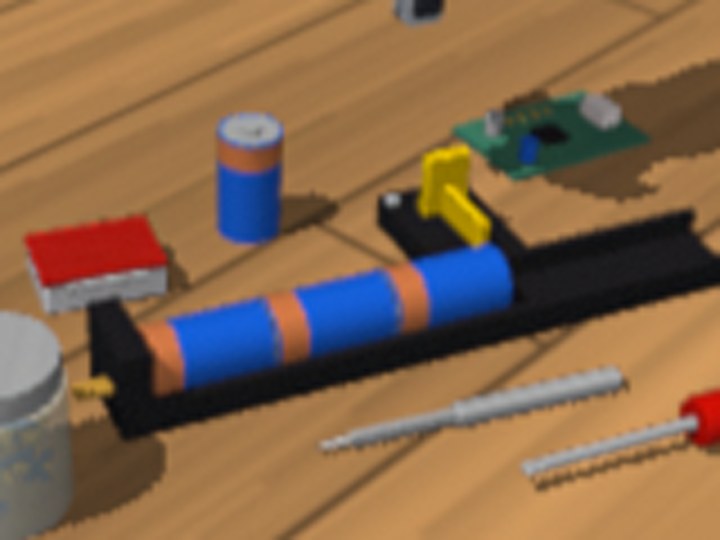

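View pics/w9.png

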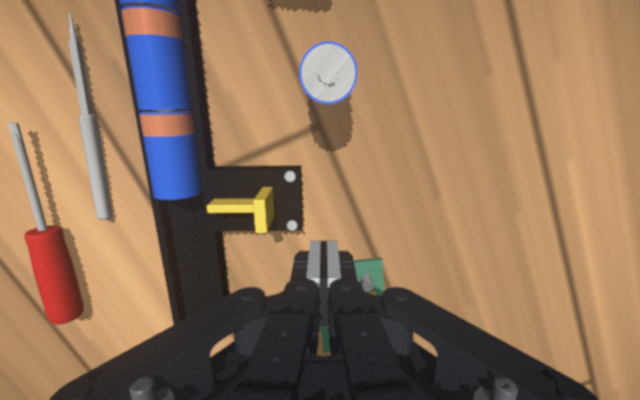

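{"method": "play_rows", "body": {"commands": [{"grip": 0,"dx": 0,"dy": 0,"dz": -0.05,"yaw": 0},{"grip": 0,"dx": 0,"dy": 0,"dz": -0.08,"yaw": 0},{"grip": 0,"dx": 0,"dy": 0,"dz": -0.096,"yaw": 0},{"grip": 0,"dx": 0,"dy": 0,"dz": -0.096,"yaw": 0},{"grip": 0,"dx": 0,"dy": 0,"dz": -0.096,"yaw": 0}]}}

```text
time_s: 9.45
tcp_pos: [0.6023, -0.1104, 0.0002]
orientation: [[0.001, 0.919, -0.394], [-0.0, -0.394, -0.919], [-1.0, 0.001, -0.0]]
contact_force: [0.2, -0.4, 1.0]
grip_width: 0.0002
```

```bash
python3 st.py;python3 - <<'E'
from cell import ctrl
import cv2
b=ctrl.grab_frame("scene")[:,:,::-1]
a=b[120:250,160:310]
c=ctrl.grab_frame("side")[100:230,310:460,::-1]
cv2.imwrite("pics/t10.png",cv2.resize(cv2.hconcat([a,c]),None,fx=2.66,fy=2.66,interpolation=cv2.INTER_CUBIC))
E
python3 st.py
```

```text
9.45 [ 6.02256148e-01 -1.10432098e-01  1.71168762e-04] holder [-0.0431 -0.1121] F holder -0.31 -0.35 0.99
9.55 [ 0.60283965 -0.11051766  0.00064447] holder [-0.043  -0.1126] F holder -0.28 -0.47 -0.85
```

View pics/t10.png

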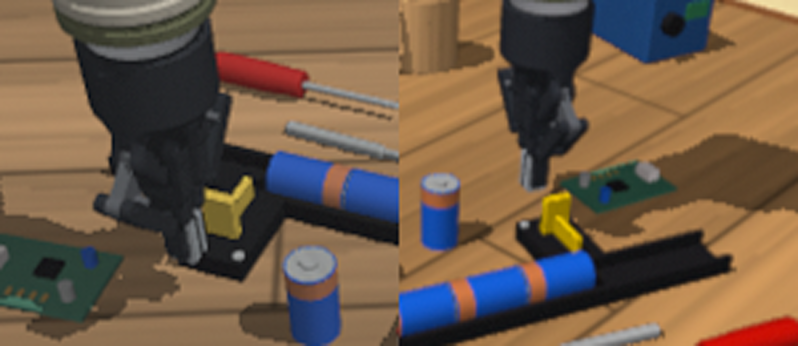

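{"method": "play_rows", "body": {"commands": [{"grip": 0,"dx": -0.0098,"dy": 0.0042,"dz": 0,"yaw": 0},{"grip": 0,"dx": -0.0172,"dy": 0.0073,"dz": 0,"yaw": 0},{"grip": 0,"dx": -0.0233,"dy": 0.01,"dz": 0,"yaw": 0},{"grip": 0,"dx": -0.0282,"dy": 0.0121,"dz": 0,"yaw": 0},{"grip": 0,"dx": -0.0331,"dy": 0.0141,"dz": 0,"yaw": 0},{"grip": 0,"dx": -0.038,"dy": 0.0162,"dz": 0,"yaw": 0},{"grip": 0,"dx": -0.0429,"dy": 0.0183,"dz": 0,"yaw": 0},{"grip": 0,"dx": -0.0478,"dy": 0.0204,"dz": 0,"yaw": 0},{"grip": 0,"dx": -0.0527,"dy": 0.0225,"dz": 0,"yaw": 0},{"grip": 0,"dx": -0.0576,"dy": 0.0246,"dz": 0,"yaw": 0}]}}

```text
time_s: 10.55
tcp_pos: [0.5585, -0.092, -0.0009]
orientation: [[0.0, 0.919, -0.394], [-0.0, -0.394, -0.919], [-1.0, 0.0, 0.0]]
contact_force: [0.9, -1.1, 0.5]
grip_width: 0.0
```

```bash
python3 st.py;python3 - <<'E'
from cell import ctrl
import cv2
b=ctrl.grab_frame("scene")[:,:,::-1]
a=b[120:250,160:310]
c=ctrl.grab_frame("side")[100:230,310:460,::-1]
cv2.imwrite("pics/t11.png",cv2.resize(cv2.hconcat([a,c]),None,fx=2.66,fy=2.66,interpolation=cv2.INTER_CUBIC))
cv2.imwrite("pics/w11.png",ctrl.grab_frame("wrist")[:,:,::-1])
E
python3 st.py
```

```text
10.55 [ 0.55848568 -0.09195692 -0.00085499] holder [-0.0433 -0.0646] F holder -0.66 -1.25 0.52
10.7 [ 0.55814971 -0.09169513 -0.00107403] holder [-0.0432 -0.0641] F holder 0.29 0.61 0.08
```

View pics/t11.png

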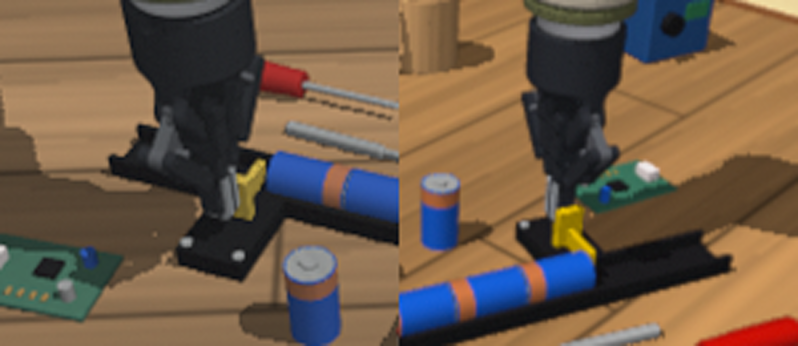

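View pics/w11.png

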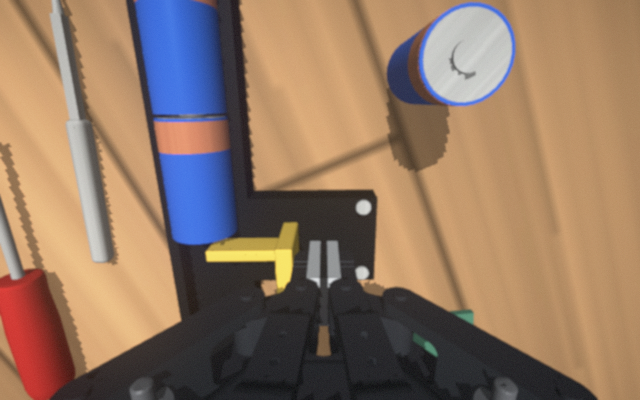

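{"method": "play_rows", "body": {"commands": [{"grip": 0,"dx": -0.0037,"dy": 0.0016,"dz": 0,"yaw": 0},{"grip": 0,"dx": -0.0074,"dy": 0.0031,"dz": 0,"yaw": 0},{"grip": 0,"dx": -0.011,"dy": 0.0047,"dz": 0,"yaw": 0},{"grip": 0,"dx": -0.0147,"dy": 0.0063,"dz": 0,"yaw": 0},{"grip": 0,"dx": -0.0172,"dy": 0.0073,"dz": 0,"yaw": 0},{"grip": 0,"dx": -0.0172,"dy": 0.0073,"dz": 0,"yaw": 0}]}}

```text
time_s: 11.3
tcp_pos: [0.5453, -0.0863, -0.001]
orientation: [[-0.0, 0.919, -0.394], [0.0, -0.394, -0.919], [-1.0, -0.0, 0.0]]
contact_force: [-0.2, 0.0, 0.2]
grip_width: 0.0
```

```bash
python3 st.py
```

```text
11.3 [ 0.54531593 -0.08629516 -0.00100529] holder [-0.0433 -0.0502] F holder -0.03 0.17 0.19
```

Force is still low; continuing slowly until it rises at the keeper's stop.

{"method": "play_rows", "body": {"commands": [{"grip": 0,"dx": -0.0018,"dy": 0.0008,"dz": 0,"yaw": 0},{"grip": 0,"dx": -0.0037,"dy": 0.0016,"dz": 0,"yaw": 0},{"grip": 0,"dx": -0.0055,"dy": 0.0024,"dz": 0,"yaw": 0},{"grip": 0,"dx": -0.0067,"dy": 0.0029,"dz": 0,"yaw": 0}]}}

```text
time_s: 11.7
tcp_pos: [0.5406, -0.0843, -0.0009]
orientation: [[0.0, 0.919, -0.394], [-0.0, -0.394, -0.919], [-1.0, 0.0, -0.0]]
contact_force: [1.4, -1.1, -1.7]
grip_width: 0.0001
```

```bash
python3 st.py;python3 - <<'E'
from cell import ctrl
import cv2
b=ctrl.grab_frame("scene")[:,:,::-1]
a=b[120:250,160:310]
c=ctrl.grab_frame("side")[100:230,310:460,::-1]
cv2.imwrite("pics/t12.png",cv2.resize(cv2.hconcat([a,c]),None,fx=2.66,fy=2.66,interpolation=cv2.INTER_CUBIC))
cv2.imwrite("pics/w12.png",ctrl.grab_frame("wrist")[:,:,::-1])
E
python3 st.py
```

```text
11.7 [ 0.54064391 -0.08427002 -0.00093297] holder [-0.0433 -0.0451] F holder -0.51 -1.73 -1.67
11.85 [ 0.54054886 -0.08423902 -0.00098261] holder [-0.0433 -0.045 ] F holder -0.95 -0.64 0.57
```

View pics/t12.png

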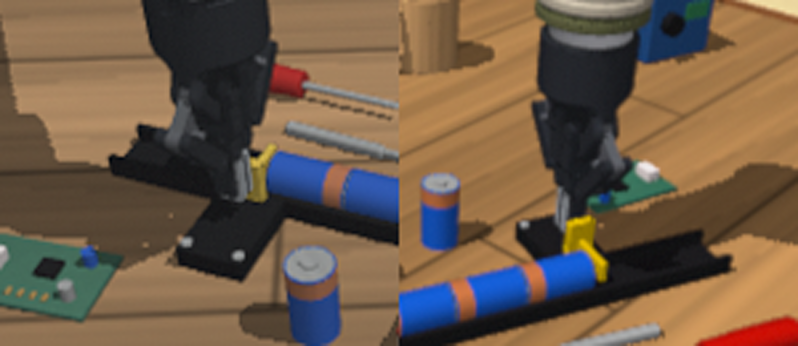

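View pics/w12.png

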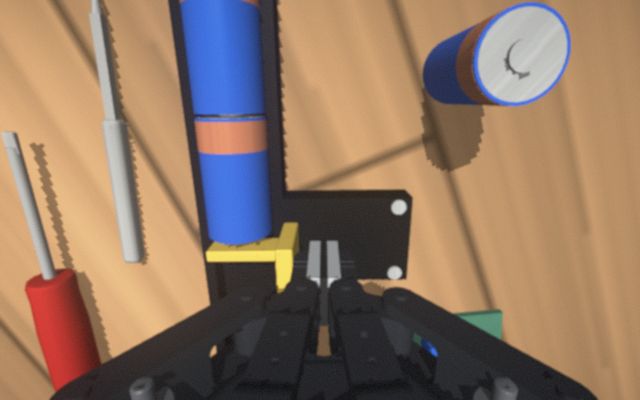

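{"method": "play_rows", "body": {"commands": [{"grip": 0,"dx": -0.0012,"dy": 0.0005,"dz": 0,"yaw": 0},{"grip": 0,"dx": -0.0025,"dy": 0.001,"dz": 0,"yaw": 0},{"grip": 0,"dx": -0.0037,"dy": 0.0016,"dz": 0,"yaw": 0},{"grip": 0,"dx": -0.0037,"dy": 0.0016,"dz": 0,"yaw": 0}]}}

```text
time_s: 12.25
tcp_pos: [0.539, -0.0836, -0.0007]
orientation: [[0.002, 0.919, -0.394], [-0.001, -0.394, -0.919], [-1.0, 0.003, -0.0]]
contact_force: [5.9, -2.6, -3.8]
grip_width: 0.0
```

```bash
python3 st.py
```

```text
12.25 [ 0.53898817 -0.08356148 -0.00066701] holder [-0.0433 -0.0433] F holder -0.11 -6.46 -3.77
```

{"method": "play_rows", "body": {"commands": [{"grip": 0,"dx": -0.0009,"dy": 0.0004,"dz": 0,"yaw": 0},{"grip": 0,"dx": -0.0018,"dy": 0.0008,"dz": 0,"yaw": 0},{"grip": 0,"dx": -0.0018,"dy": 0.0008,"dz": 0,"yaw": 0}]}}

```text
time_s: 12.55
tcp_pos: [0.5388, -0.0835, -0.0004]
orientation: [[0.005, 0.919, -0.395], [-0.001, -0.395, -0.919], [-1.0, 0.005, -0.001]]
contact_force: [11.2, -4.8, -6.9]
grip_width: 0.0005
```

```bash
python3 st.py
```

```text
12.55 [ 5.38834712e-01 -8.35155575e-02 -4.45451571e-04] holder [-0.0433 -0.0432] F holder -0.02 -12.19 -6.9
```

{"method": "play_rows", "body": {"commands": [{"grip": 0,"dx": 0.0074,"dy": -0.0031,"dz": 0,"yaw": 0},{"grip": 0,"dx": 0.0196,"dy": -0.0084,"dz": 0,"yaw": 0},{"grip": 0,"dx": 0.0368,"dy": -0.0157,"dz": 0,"yaw": 0},{"grip": 0,"dx": 0.0368,"dy": -0.0157,"dz": 0.05,"yaw": 0},{"grip": 0,"dx": 0.0368,"dy": -0.0157,"dz": 0.1,"yaw": 0},{"grip": 0,"dx": 0.0368,"dy": -0.0157,"dz": 0.16,"yaw": 0},{"grip": 0,"dx": 0.08,"dy": -0.03,"dz": 0.2,"yaw": 0},{"grip": 0,"dx": 0.1,"dy": -0.05,"dz": 0.2,"yaw": 0},{"grip": 0,"dx": 0.1,"dy": -0.05,"dz": 0.2,"yaw": 0},{"grip": 0,"dx": 0.1,"dy": -0.05,"dz": 0.2,"yaw": 0}]}}

```text
time_s: 13.55
tcp_pos: [0.6112, -0.1199, 0.1482]
orientation: [[-0.002, 0.919, -0.394], [0.0, -0.394, -0.919], [-1.0, -0.002, 0.0]]
contact_force: [0.0, 0.2, -0.2]
grip_width: 0.0001
```

```bash
python3 st.py;python3 - <<'E'
from cell import ctrl
from h import *
import cv2
s=np.load("s.npy")
b=ctrl.grab_frame("scene")[:,:,::-1]
cv2.imwrite("pics/s13c.png",cv2.resize(b[120:260,140:420],None,fx=2.8,fy=2.8,interpolation=cv2.INTER_CUBIC))
c=ctrl.grab_frame("side")[130:270,240:480,::-1]
cv2.imwrite("pics/d13c.png",cv2.resize(c,None,fx=3.3,fy=3.3,interpolation=cv2.INTER_CUBIC))
P=ctrl.camera_params("wrist")
w=ctrl.grab_frame("wrist")[:,:,::-1]; cv2.imwrite("pics/w13.png",w)
for p in [(-.055,-.03,.052),(-.031,-.03,.052),(-.055,-.022,.052),(.150,0,.0215),(-.035,0,.038)]: print(p,proj(P,h2w(s,p)).round(1))
E
python3 st.py
```

```text
13.55 [ 0.61120356 -0.11994092  0.14821816] holder [-0.0483 -0.124 ] F holder 0.22 0.08 -0.24
(-0.055, -0.03, 0.052) [222.  195.7]
(-0.031, -0.03, 0.052) [219.4 170.1]
(-0.055, -0.022, 0.052) [213.3 195.7]
(0.15, 0, 0.0215) [172.5 -54.9]
(-0.035, 0, 0.038) [192.8 171.1]
13.7 [ 0.61092128 -0.11922437  0.14844132] holder [-0.0478 -0.1235] F holder 0.3 0.01 -0.16
```

View pics/s13c.png

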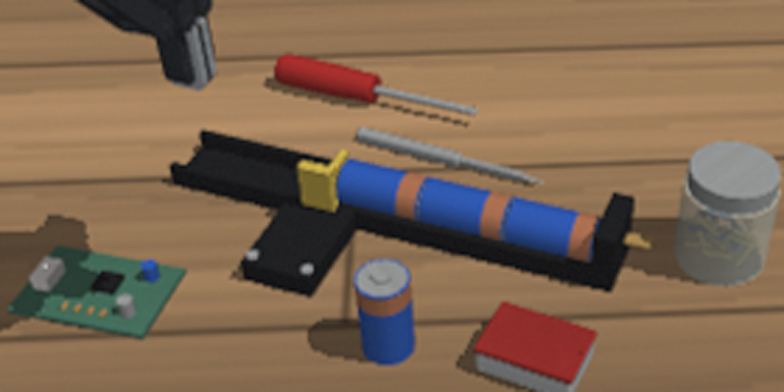

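View pics/d13c.png

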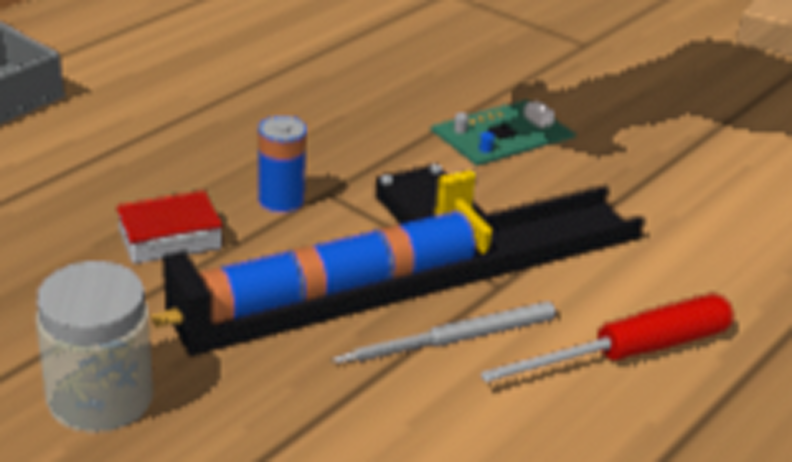

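View pics/w13.png

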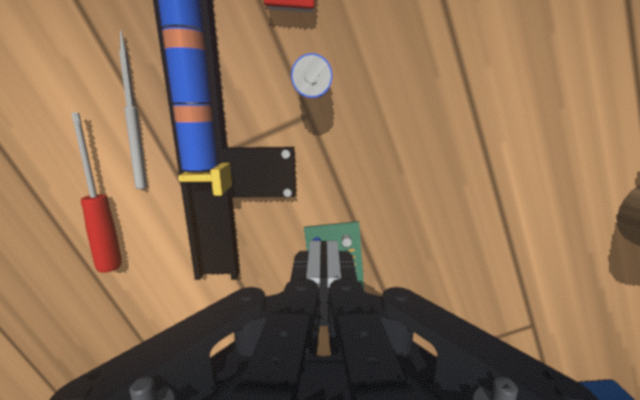

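```bash
python3 - <<'E'
import cv2
a=cv2.imread("pics/w13.png")[130:220,160:300]; cv2.imwrite("pics/w13c.png",cv2.resize(a,None,fx=5.5,fy=5.5,interpolation=cv2.INTER_CUBIC))
E
```

```text
(no output)
```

View pics/w13c.png

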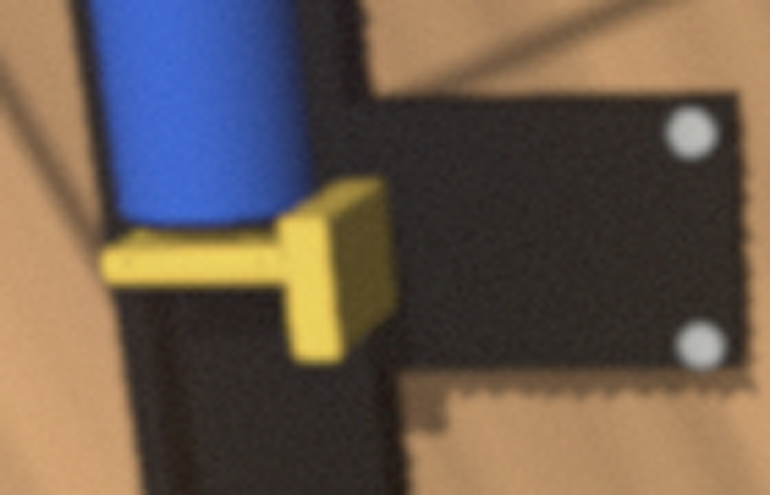

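```bash
python3 -c "
from cell import ctrl
ctrl.close_job()"
```

```text
the job is handed in; nothing more can be done
```

The cells are home against the end stop, the keeper is shut behind them, and the job is handed in at about 13.7 s of the 48 s. I used closed fingertips throughout.

- **Row of cells:** I pushed only the rear cell, with 3–4 N of force while the row slid. At the end stop the force rose to 10 N with no further movement. The fingertips stopped where I expected, and the row stayed home when I backed off.
- **Keeper:** I pushed the tab's outer face until the force rose to 12 N with no further movement. The tool centre was then at holder y = -43 mm, against about -43.5 mm expected. In the last wrist picture the tab's outer edge is within about 1 px of its predicted shut position, and the blade lies across the channel just behind the rear cell.
- **Other things on the bench:** in the last pictures the spare cell, tin, board, probe, jar and screwdriver look unmoved. The arm is clear and reads zero force.
- **One disagreement:** the closed fingertips sit about 31 mm higher than the reported tool position. Both fixed cameras showed this when I located the tip in them. I corrected every pushing height for it, so the reported tool height went slightly below the bench although the tips never touched it.
- **Refused move:** one move call was refused because it lacked the "yaw" field; nothing moved, and I sent it again in full.

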